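# Seat the block in the drilling jig and snap the toggle clamp shut

## Task

Get the beech block ready for drilling: push it along the channel of the jig until it is fully home against the end stop, and only then push the red lever of the toggle clamp over and down, past its dead point, until it snaps into lock and the clamp's foot holds the block there. Only push with the fingertips: do not lift the block out of the channel, leave the tools and other things lying around where they are, and take the hand away at the end.

Things in the scene. Friction and masses are not known exactly. Their poses are not given: they have to be found in the camera images.
- jig: Drilling jig fixed to the bench: plywood board 265x190x18 mm (x -130 to 135, y -100 to 90 mm). Origin: underside, on the bench; x = along the channel towards the end stop, y = left when looking along x, z up. The channel, centred at y = +30 mm, lies between two guide strips; the clamp stands right (-y) of it, centred at x = 70 mm (45 to 95 mm). Board top 18 mm above the bench
- stop_face (a point): Middle of the channel on the inner face of the end stop (x = +100 mm in the jig), 15.5 mm above the board, 33.5 mm above the bench; same axes as the jig. Channel: 48 mm wide, between beech guides with grey tops, 17 mm high, that reach from 221 mm before this face to it; open at the near (-x) end. The end stop is a similar strip, 17 mm high
- work_center (a point): Centre of the workpiece: plain beech block 111 long, 44 wide, 31 mm high, loose, 0.06 to 0.12 kg, flat in the channel, 14 mm higher than the guides. Its y axis is the long one, along the channel; its ends are 55.5 mm from this point, so when home this point is 55.5 mm short of stop_face along the jig's x. It starts 30 to 70 mm short of the stop
- lever_pivot (a point): Pivot of the clamp lever, 86 mm above the bench; the pivot axis is the jig's x axis. Same axes as the jig
- lever_grip (a point): Point on the centre line of the lever's red round sleeve (18 mm thick, spans 59 to 131 mm from the pivot; collar 21 mm thick at 62 to 67 mm), 95 mm from the pivot; moves with the lever. Between pivot and sleeve the lever is a steel bar 7 mm wide, 13 mm deep
- lever (a joint): Angle of the clamp lever, rad. 0 = open: it stands 70 degrees above horizontal, leaning away from the channel (to the jig's -y). It grows as the lever swings over and down on the -y side; 1.15 = locked, about 4 degrees above horizontal. Dead point 0.95: a spring throws it back to open before that and on into lock beyond. Takes about 2 to 5 N at the sleeve
- clamp_foot: Sprung black rubber foot, 19 mm across, at the end of the steel clamp arm that the lever drives. Open: arm raised 63 degrees, foot about 0.12 m above the bench over the channel. Locked: it presses on the block's top, 30 mm from the stop, with about 5 N. Origin on the arm's centre line, 28 mm above the rubber's underside
- workpiece: The same beech block; origin at the centre of its underside, y along its length, z up
- pliers: Bystander: red-handled combination pliers, 180x56x12 mm; origin at its underside. Leave alone
- screwdriver: Bystander: screwdriver with a yellow handle, 200 mm long; origin at its underside. Leave alone
- loose_strip: Bystander: bare wooden strip, 30x200x17 mm; origin at its underside. Leave alone
- masking_tape: Bystander: roll of cream masking tape, 104 mm across, 24 mm high; origin at its underside. Leave alone
- tape_measure: Bystander: green and black tape measure, 70x108x35 mm; origin at its underside. Leave alone
- drill_bit: Bystander: steel drill bit, 100 mm long, 7 mm thick, lying on the jig's board on the clamp's side, nearer the robot than the clamp; origin at its underside. Leave alone
Not all that is in view belongs to the job. What is shaped like the workpiece but blue or turquoise is not meant.

How it is judged:
On the way, in this order (a step that is already met when the one before it is completed fails the run):
1. the block is home against the end stop while the clamp is still open (x of work_center in the frame of stop_face above -0.0585 m and y of work_center in the frame of stop_face between -0.006 and 0.006 m and angle between the y axis of work_center and the x axis of stop_face, either way round below 0.1 rad and value of joint lever below 0.3 rad), for 0.2 s.
2. the lever is past its dead point and locked, the foot pressing on the block (value of joint lever above 1.1 rad and contact force between clamp_foot and workpiece above 2 N), for 0.2 s.
At the end, for the whole second after the job is handed in: The block is flat in the channel, at rest, within 3 mm of the end stop, in line with the channel; the lever stands at more than 1.1 rad (locked) and the foot presses on the block with more than 2 N (all of step 2 and x of work_center in the frame of stop_face above -0.0585 m and y of work_center in the frame of stop_face between -0.006 and 0.006 m and angle between the y axis of work_center and the x axis of stop_face, either way round below 0.1 rad and height (world z) of work_center below 0.039 m and linear speed of workpiece below 0.01 m/s); the robot touches nothing.
It fails at once if the block is lifted (more than 10 mm) or tipped (height (world z) of work_center above 0.0435 m or angle between workpiece's own z axis and vertical above 0.25 rad).
It fails at once if a bystander (pliers, screwdriver, strip, tape roll, tape measure, drill bit) is moved more than 20 mm (distance of any of pliers, screwdriver, loose_strip, masking_tape, tape_measure, drill_bit from where it was at the start of the episode above 0.02 m).
It also fails if it takes over 46 s, if anything falls off the work surface, if the arm or the gripper's body presses on something with over 40 N, if the wrist force passes 120 N, or if a joint passes its speed limit or range.

## Robot

A 6-joint arm with a two-finger parallel gripper is mounted at the origin on the work surface; the furniture and walls round the work are solid. World frame = base frame: x ahead of the robot, y to its left, z up, the work surface at z = 0. Lengths are in m, angles in rad, forces in N, time in s.
With the tool pointing down it reaches from about 0.25 to 0.8 m from the base axis. Payload 8.5 kg.
Tool frame: the origin (TCP) lies midway between the tips of the shut fingers; the grasp point (between the pads) lies 19 mm behind it; z points along the fingers, y is the line along which they close (so a half turn about z gives the same grasp; the last joint's range is limited). The gripper opens to 85 mm and grips with 20 to 120 N. Pads are 22 mm wide; open, the fingers measure 114 mm over their backs; the gripper's body (76 mm by 85 mm) begins 54 mm behind the grasp point. The pads swing forward as they close: fully open they stand 13 mm farther back than shut.
Start: joints at [-1.163, 0.238, -0.013, 1.319, 0, 1.571], TCP at [0.208, -0.482, 0.231] pointing down, gripper open.
Joint ranges: [-2.66, 2.66], [-1.03, 1.9], [-1.14, 1.46], [-1.82, 2.27], [-1.45, 1.34], [-3.14, 3.14]. Speed limits (rad/s): [2.22, 2.22, 2.79, 3.14, 3.14, 3.14].

## Interface

Orientations are given as [roll, pitch, yaw] about the fixed x, y, z axes, in that order (R = Rz(yaw) Ry(pitch) Rx(roll)).
In Python, from cell import arm gives the robot as it stands.
- The arm moves only by the shell command python3 -m pendant 'ROWS' [FORCE]. ROWS is JSON, a list that holds one entry, the list of rows, each a list of 5 numbers: the opening, from 0 (shut) to 1 (fully open), then the shift along the world's x, y, z in m, then the turn about the world's z in rad. A call has exactly 8 rows; each row shifts and turns the commanded pose from where the row before left it; what a row does not reach is not made up. A row lasts 1/12 s, in which the tool goes at most 41.7 mm and 7.16 degrees, less where a joint would pass 70% of its speed; a pose out of reach is approached as far as the arm can. A call is refused whole if a number of a shift passes 0.0417 or a number of a turn 0.125, either way. A call with a gripper value outside its range is refused whole. The fingers move at their own pace and stop on an object; FORCE is the grip in N (left out, the last holds). Time passes only in rows, so rows that do not move let the fingers close, or fill a call up. It gives the time, the measured TCP pose, the force, the opening and the grip force at its end, in the units of the state.
- arm.observe(): the state, without advancing time (a new reading comes with each control period).
- arm.get_image(name): name is "scene" or "top"; returns a dict with "pixels" (400x640x3 uint8, red, green, blue), "fx", "fy", "cx", "cy" (pixels), "dist_coeffs" ([k1, k2, p1, p2, k3] as OpenCV has them; the pictures are not rectified), "world_to_cam" (4x4, takes a point from world to camera coordinates). Camera axes: x right, y down, z forward; pixel columns grow to the right and rows downward; lengths in m; the calibration is good to about 2 mm. A picture is of the moment at which its call begins. There is no depth.
- arm.close_job(): hands the job in; it is judged then, once.
The state is a dict: "time": time; "joint_pos": joint angles; "qvel": joint speeds; "effort": joint torques, N m; "tool_pos": TCP position; "orientation": TCP orientation; "ft_force": force on the tool from outside, world axes, zero at the start; "wrist_torque": the same for the moment, N m; "grip_width": finger opening in m; "grip_force": force on a finger pad.
Only numpy, scipy, OpenCV 4.12 (cv2) and the standard library are available. Lean on these libraries where they do the work, as an engineer would, in place of code of your own. Each camera call takes 0.05 s, during which the arm holds its last target. There are 200 camera calls.

## Working session

There is one attempt and no reset: what is moved stays moved. The work goes in short steps, Python scripts to look and compute and a shell command to move; the robot and the scene stay as the last step left them, time stands still between calls to the robot, and variables do not carry over. Pictures are saved under pics/ and viewed, at most 10 in all, crops included, and the job is handed in when it is done.

```bash
mkdir -p pics; cat > h.py <<'E'
import numpy as np,cv2
from cell import arm
def save(n,f):
    d=arm.get_image(n); cv2.imwrite(f,d["pixels"][:,:,::-1]); np.save(f+'.npy',d,allow_pickle=True); return d
def ray(d,uv):
    K=np.array([[d["fx"],0,d["cx"]],[0,d["fy"],d["cy"]],[0,0,1]]);
    p=cv2.undistortPoints(np.array([[uv]],float),K,np.array(d["dist_coeffs"],float))[0,0]
    T=np.array(d["world_to_cam"]);R=T[:3,:3];c=-R.T@T[:3,3];v=R.T@np.r_[p,1];return c,v/np.linalg.norm(v)
def plane(d,uv,z):
    c,v=ray(d,uv);return c+v*(z-c[2])/v[2]
def proj(d,P):
    T=np.array(d["world_to_cam"]);K=np.array([[d["fx"],0,d["cx"]],[0,d["fy"],d["cy"]],[0,0,1]])
    return cv2.projectPoints(np.array(P,float).reshape(-1,1,3),cv2.Rodrigues(T[:3,:3])[0],T[:3,3],K,np.array(d["dist_coeffs"],float))[0][:,0]
def load(f): return np.load(f+'.npy',allow_pickle=True).item()
E
python3 - <<'E'
from h import *
for n in("top","scene"):
    d=save(n,f"pics/{n}0.png"); print(n,ray(d,(320,200)))
print(arm.observe())
E
```

```text
top (array([ 0.36056573, -0.00932657,  1.3185032 ]), array([ 0.1170557 ,  0.00123949, -0.99312458]))
scene (array([ 0.03809771, -0.46960283,  1.47237988]), array([ 0.35920171,  0.32043526, -0.8765246 ]))
{'time': 0.1, 'joint_pos': array([-1.16302478e+00,  2.38718891e-01, -1.42014436e-02,  1.31921367e+00,
       -2.17512103e-05,  1.57080281e+00]), 'qvel': array([-7.22415491e-05, -1.20906317e-03,  1.48449708e-03, -1.57285171e-03,
       -1.72498139e-03,  1.45385212e-04]), 'effort': array([ 3.29498442e-03, -5.39722252e+01,  3.46998167e+01,  1.34290016e-02,
        1.11762890e-04,  6.60341712e-06]), 'tool_pos': array([ 0.20803295, -0.48159203,  0.23073066]), 'orientation': array([-3.14025498e+00,  2.17598644e-05,  4.07765096e-01]), 'ft_force': array([-0.83005545, -0.67435191,  1.64114598]), 'wrist_torque': array([ 0.05873439, -0.00274344,  0.07062856]), 'grip_force': 0.0, 'grip_width': 0.08526488018950858}
```

View pics/top0.png

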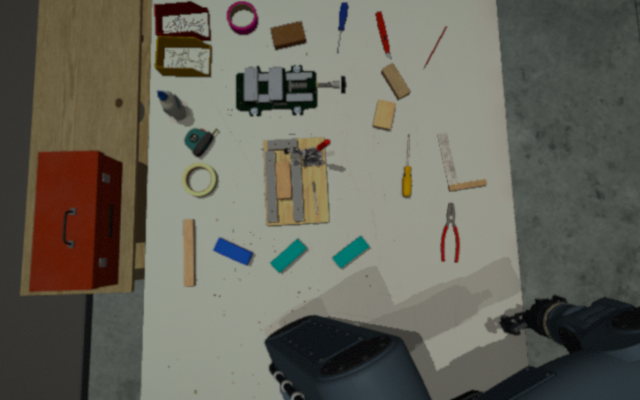

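View pics/scene0.png

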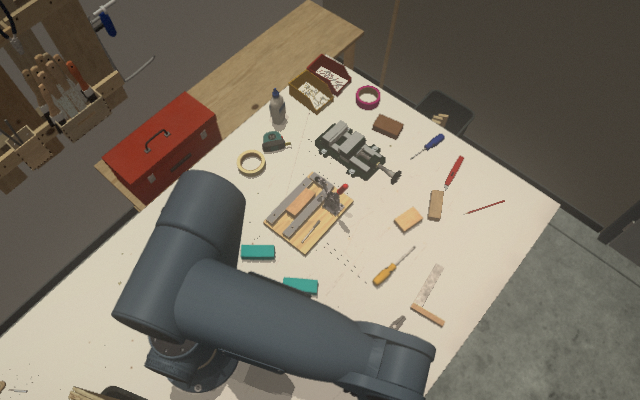

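Both pictures show the jig in the top view at about (297,181), with its end stop at row ~144, guides at columns ~271 and 297, and the red lever tip at (323,145). Candidates for the block in the top view:
- beech piece in the channel (284,180)
- loose strip (189,252)
- blue piece (233,250)
- teal pieces (289,255) and (351,252)
- wooden bits (384,115), (396,80) and (288,35)

I choose (284,180), because it is plain beech and lies between the guides. I'll check it in a crop.

```bash
python3 - <<'E'
from h import *
a=cv2.imread("pics/top0.png")[130:235,255:355]; b=cv2.imread("pics/scene0.png")[165:260,255:360]
a=cv2.resize(a,None,fx=4,fy=4,interpolation=cv2.INTER_CUBIC);b=cv2.resize(b,(400,420),interpolation=cv2.INTER_CUBIC)
b=cv2.resize(cv2.imread("pics/scene0.png")[160:265,255:355],None,fx=4,fy=4,interpolation=cv2.INTER_CUBIC)
cv2.imwrite("pics/crop.png",np.hstack([a,b]))
E
```

```text
(no output)
```

View pics/crop.png

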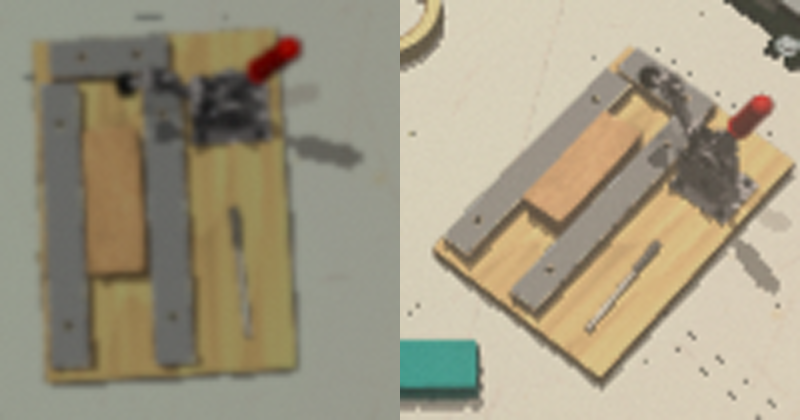

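The crop shows the beech block between the grey guides (crop-left about (115,200)) with a gap to the stop. The clamp is open with its red sleeve at (275,60), and the drill bit is at (240,270). Next I'll fit the jig pose from the board corners and measure the block ends.

```bash
cat > fit.py <<'E'
from h import *
from scipy.optimize import least_squares
t=load("pics/top0.png");s=load("pics/scene0.png")
T=lambda p:((p[0]+.5)/4-.5+255,(p[1]+.5)/4-.5+130)
S=lambda p:((p[0]-400+.5)/4-.5+255,(p[1]+.5)/4-.5+160)
J=np.array([[.135,.09],[.135,-.1],[-.13,-.1],[-.13,.09]])
W=np.array([plane(t,T(p),.018)[:2] for p in[(33,40),(280,30),(297,370),(47,382)]])
WS=np.array([plane(s,S(p),.018)[:2] for p in[(800,167),(602,378),(434,248)]])
def R(a): return np.array([[np.cos(a),-np.sin(a)],[np.sin(a),np.cos(a)]])
f=lambda q:np.r_[(J@R(q[2]).T+q[:2]-W).ravel(),(J[1:]@R(q[2]).T+q[:2]-WS).ravel()]
r=least_squares(f,[.5,0,0]);q=r.x
if __name__=="__main__":
    print(q,np.round(f(q)*1e3,1))
    j=lambda P:(P[:2]-q[:2])@R(q[2])
    for n,p in dict(guideLin0=(92,365),guideLin1=(80,90),guideRin0=(155,365),guideRin1=(143,90),stopin=(100,77)).items(): print(n,j(plane(t,T(p),.035))*1e3)
    for n,p in dict(bl=(88,273),br=(145,270),tl=(82,130)).items(): print(n,j(plane(t,T(p),.049))*1e3)
    for n,p in dict(nearL=(524,204),nearR=(563,222),farR=(642,140)).items(): print(n,j(plane(s,S(p),.049))*1e3)
    # red sleeve ends
    for nm,z in(("tip top",(290,48)),("base",(255,75))):
        c,v=ray(t,T(z)); 
        c2,v2=ray(s,S({"tip top":(762,106),"base":(737,131)}[nm]))
        A=np.stack([v,-v2],1);k=np.linalg.lstsq(A,c2-c,rcond=None)[0];P=(c+k[0]*v+c2+k[1]*v2)/2
        print(nm,P,j(P)*1e3,np.linalg.norm(c+k[0]*v-c2-k[1]*v2))
    for n,p in dict(near=(-.13,.03),push=(-.02,.03),stop=(.1,.03),clamp=(.07,-.03)).items(): print(n,q[:2]+R(q[2])@p)
E
python3 fit.py
```

```text
[0.57378899 0.06836513 0.02017586] [ 0.3 -3.   1.4 -1.7 -0.2 -1.6 -0.1 -0.   1.6  4.2 -2.1  0.5 -0.9  1.6]
guideLin0 [-119.98993963   54.0696333 ]
guideLin1 [89.52779432 56.23755563]
guideRin0 [-122.20112866    7.24359749]
guideRin1 [87.26316129  8.3709275 ]
stopin [98.92053386 40.69689154]
bl [-52.70786199  53.38952905]
br [-52.46330153  11.09014999]
tl [55.49166255 54.32322331]
nearL [-58.68186491  44.82013518]
nearR [-50.41796441   8.0616904 ]
farR [52.73818091  7.92035844]
tip top [ 0.64829043 -0.03098385  0.19908538] [  72.48196792 -100.83178988] 0.00015961033223851038
base [ 0.64723794 -0.00764365  0.13371239] [ 71.90056288 -77.47511158] 0.00191594304394383
near [0.44321021 0.09573634]
push [0.55318782 0.09795554]
stop [0.6731634  0.10037648]
clamp [0.64437998 0.03978345]
```

Jig pose: origin (0.574, 0.068), yaw about 0.02. The block's near end is at about x=0.521, y=0.097, and it needs about 43 mm of push. I'll move there with the fingers shut.

```bash
python3 -m pendant '[[[0,0.016,0.034,0,-0.048],[0,0.016,0.034,0,-0.048],[0,0.016,0.034,0,-0.048],[0,0.016,0.034,0,-0.048],[0,0.016,0.034,0,-0.048],[0,0.016,0.034,0,-0.048],[0,0.016,0.034,0,-0.048],[0,0.016,0.034,0,-0.048]]]' 40
python3 -m pendant '[[[0,0.016,0.034,0,0],[0,0.016,0.034,0,0],[0,0.016,0.034,0,0],[0,0.016,0.034,0,0],[0,0.016,0.034,0,0],[0,0.016,0.034,0,0],[0,0.016,0.034,0,0],[0,0.016,0.034,0,0]]]'
```

```text
time: 0.77
tool_pos: [0.3363, -0.2082, 0.2312]
orientation: [-3.141, 0.0, 0.021]
ft_force: [1.4, -0.1, -0.5]
grip_width: 0.0001
grip_force: 0.0
time: 1.43
tool_pos: [0.4657, 0.0373, 0.2311]
orientation: [-3.118, 0.001, 0.067]
ft_force: [0.1, -0.9, -0.1]
grip_width: 0.0001
grip_force: 0.0
```

```bash
python3 -m pendant '[[[0,0.006,0.03,0,0],[0,0.006,0.03,0,0],[0,0,0,-0.03,0],[0,0,0,-0.03,0],[0,0,0,-0.03,0],[0,0,0,-0.02,0],[0,0,0,0,0],[0,0,0,0,0]]]'
```

```text
time: 2.1
tool_pos: [0.4795, 0.0631, 0.121]
orientation: [-3.094, 0.003, 0.101]
ft_force: [0.9, 0.3, 0.7]
grip_width: -0.0001
grip_force: 0.0
```

```bash
python3 -m pendant '[[[0,0,0,0,0],[0,0,0,0,0],[0,0,0,0,0],[0,0,0,0,0],[0,0,0,0,0],[0,0,0,0,0],[0,0,0,0,0],[0,0,0,0,0]]]'; python3 -c "
from h import *
o=arm.observe();print(o['joint_pos'],o['qvel'],o['effort'])"
```

```text
time: 2.77
tool_pos: [0.4804, 0.0634, 0.1214]
orientation: [-3.094, 0.0, 0.102]
ft_force: [0.2, 0.1, 0.4]
grip_width: 0.0001
grip_force: 0.0
[ 0.10097479  0.23508214 -0.31312406  1.02300562  0.04793527  3.14060512] [-1.02039613e-03  2.88891554e-03 -1.31772368e-03 -5.11895078e-05
  2.65151329e-04  1.86541858e-04] [-7.28372805e-03 -5.02598727e+01  3.12638891e+01  9.27465619e-03
  1.89631283e-01  6.28752696e-05]
```

Joint 6 is at its limit, so I'll turn the hand a quarter turn (yaw about 1.59), which works just as well for pushing.

```bash
python3 -m pendant '[[[0,0,0.004,0,0.12],[0,0,0.004,0,0.12],[0,0,0.004,0,0.12],[0,0,0.004,0,0.12],[0,0,0.004,0,0.12],[0,0,0.004,0,0.12],[0,0,0.004,0,0.12],[0,0,0.004,0,0.12]]]'
python3 -m pendant '[[[0,0,0,0,0.12],[0,0,0,0,0.12],[0,0,0,0,0.12],[0,0,0,0,0.12],[0,0,0,0,0.05],[0,0,0,0,0],[0,0,0,0,0],[0,0,0,0,0]]]'; python3 -c "
from h import *
o=arm.observe();print(o['joint_pos'])"
```

```text
time: 3.43
tool_pos: [0.4803, 0.0956, 0.1212]
orientation: [-3.093, 0.001, 1.068]
ft_force: [0.3, -0.1, 0.7]
grip_width: -0.0
grip_force: 0.0
time: 4.1
tool_pos: [0.4803, 0.0954, 0.1213]
orientation: [-3.094, 0.0, 1.59]
ft_force: [0.7, 0.3, 0.7]
grip_width: 0.0
grip_force: 0.0
[ 0.19118909  0.27717137 -0.25444865  1.08657781  0.00776203  1.74277383]
```

```bash
python3 -m pendant '[[[0,0,0.001,-0.03,0],[0,0,0,-0.03,0],[0,0,0,-0.02,0],[0,0,0,-0.009,0],[0,0,0,0,0],[0,0.005,0,0,0],[0,0.005,0,0,0],[0,0,0,0,0]]]'
python3 -m pendant '[[[0,0.005,0,0,0],[0,0.005,0,0,0],[0,0.005,0,0,0],[0,0.005,0.0005,0,0],[0,0.005,0,0,0],[0,0.005,0,0,0],[0,0,0,0,0],[0,0,0,0,0]]]'; python3 -c "
from h import *
d=save('top','pics/top1.png');e=save('scene','pics/scene1.png')
b=cv2.imread('pics/scene1.png')[130:265,230:380];a=cv2.imread('pics/top1.png')[120:255,235:355]
cv2.imwrite('pics/c1.png',np.hstack([cv2.resize(a,None,fx=3,fy=3,interpolation=2),cv2.resize(b,None,fx=3,fy=3,interpolation=2)]))"
```

```text
time: 4.77
tool_pos: [0.4929, 0.0967, 0.0337]
orientation: [-3.097, -0.0, 1.591]
ft_force: [0.3, 0.5, 0.3]
grip_width: 0.0005
grip_force: 0.0
time: 5.43
tool_pos: [0.5206, 0.0969, 0.0321]
orientation: [-3.094, 0.0, 1.592]
ft_force: [-0.6, 0.4, 1.1]
grip_width: 0.0001
grip_force: 0.0
```

View pics/c1.png

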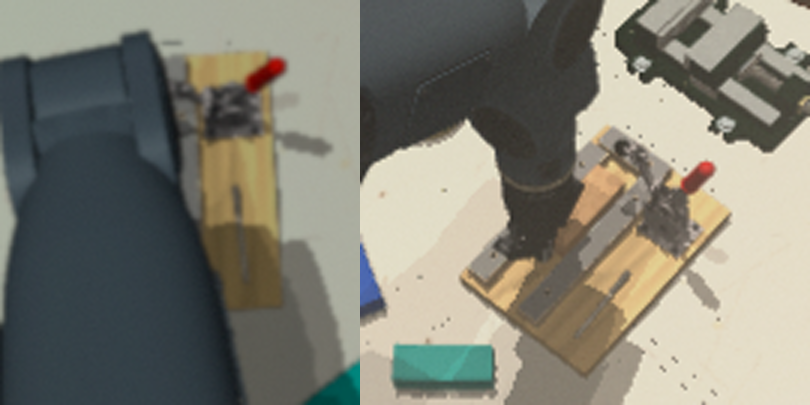

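The picture shows the hand in the channel behind the block (scene crop about (540,240)), with the block's far end at (605,175) nearing the stop. I'll push on slowly and watch the force.

```bash
python3 -m pendant '[[[0,0.003,0,0,0],[0,0.003,0,0,0],[0,0.003,0,0,0],[0,0.003,0.0005,0,0],[0,0.003,0,0,0],[0,0.003,0,0,0],[0,0,0,0,0],[0,0,0,0,0]]]'
python3 -m pendant '[[[0,0.001,0,0,0],[0,0.001,0,0,0],[0,0.001,0,0,0],[0,0.001,0,0,0],[0,0,0,0,0],[0,0,0,0,0],[0,0,0,0,0],[0,0,0,0,0]]]'
```

```text
time: 6.2
tool_pos: [0.5386, 0.0974, 0.0322]
orientation: [-3.094, 0.0, 1.592]
ft_force: [-0.3, 1.5, -0.1]
grip_width: 0.0003
grip_force: 0.0
time: 6.87
tool_pos: [0.5423, 0.0974, 0.0323]
orientation: [-3.094, 0.0, 1.592]
ft_force: [-0.3, -0.3, 0.5]
grip_width: -0.0001
grip_force: 0.0
```

```bash
python3 -m pendant '[[[0,0.001,0,0,0],[0,0.001,0,0,0],[0,0.001,0,0,0],[0,0.001,0,0,0],[0,0,0,0,0],[0,0,0,0,0],[0,0,0,0,0],[0,0,0,0,0]]]'
python3 -m pendant '[[[0,0.001,0,0,0],[0,0.001,0,0,0],[0,0.001,0,0,0],[0,0,0,0,0],[0,0,0,0,0],[0,0,0,0,0],[0,0,0,0,0],[0,0,0,0,0]]]'
```

```text
time: 7.53
tool_pos: [0.5464, 0.0974, 0.0323]
orientation: [-3.094, 0.0, 1.592]
ft_force: [0.2, -0.5, -0.1]
grip_width: 0.0003
grip_force: 0.0
time: 8.2
tool_pos: [0.5489, 0.0974, 0.0322]
orientation: [-3.093, 0.001, 1.592]
ft_force: [-4.8, -0.8, 1.5]
grip_width: -0.0001
grip_force: 2.2
```

```bash
python3 -m pendant '[[[0,0.001,0,0,0],[0,0.001,0,0,0],[0,0,0,0,0],[0,0,0,0,0],[0,0,0,0,0],[0,0,0,0,0],[0,0,0,0,0],[0,0,0,0,0]]]'
python3 -c "
from h import *
e=save('scene','pics/scene2.png')
b=cv2.imread('pics/scene2.png')[150:260,255:365]
cv2.imwrite('pics/c2.png',cv2.resize(b,None,fx=5,fy=5,interpolation=2))"
```

```text
time: 8.87
tool_pos: [0.5491, 0.0973, 0.0322]
orientation: [-3.09, 0.0, 1.592]
ft_force: [-11.0, 0.2, 7.7]
grip_width: -0.0
grip_force: 5.8
```

View pics/c2.png

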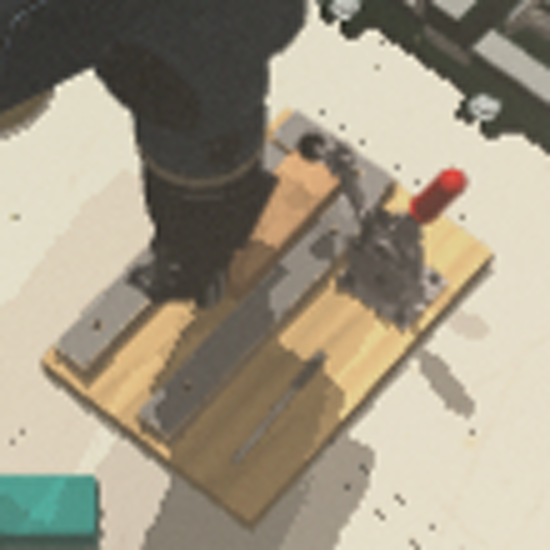

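The block's far end (about (320,170)) lies against the stop, and the force rose to 11 N with no further motion, so it is home. I'll back off, rise and go over to the lever's channel side.

```bash
python3 -m pendant '[[[0,-0.004,0,0,0],[0,-0.008,0,0,0],[0,-0.01,0,0.01,0],[0,0,0,0.035,0],[0,0,0,0.04,0],[0,0,0,0.04,0],[0,0,0,0.04,0],[0,0,0,0.04,0]]]'
python3 -m pendant '[[[0,0.02,-0.01,0.03,0],[0,0.03,-0.015,0,0],[0,0.03,-0.015,0,0],[0,0.03,-0.015,0,0],[0,0.01,-0.01,0,0],[0,0,0,0,0],[0,0,0,0,0],[0,0,0,0,0]]]'
```

```text
time: 9.58
tool_pos: [0.5285, 0.0973, 0.2403]
orientation: [-3.095, 0.0, 1.592]
ft_force: [1.1, -0.4, -0.3]
grip_width: -0.0001
grip_force: 0.0
time: 10.25
tool_pos: [0.6486, 0.0328, 0.2678]
orientation: [-3.094, 0.0, 1.592]
ft_force: [-0.2, 0.6, -0.1]
grip_width: -0.0003
grip_force: 0.0
```

```bash
python3 -m pendant '[[[0,-0.001,0,-0.03,0],[0,0,0,-0.03,0],[0,0,0,-0.022,0],[0,0,-0.01,0,0],[0,0,-0.01,0,0],[0,0,0,0,0],[0,0,0,0,0],[0,0,0,0,0]]]'
python3 -c "
from h import *
e=save('scene','pics/scene3.png')
b=cv2.imread('pics/scene3.png')[130:240,270:380];a=cv2.imread('pics/top1.png')
save('top','pics/top3.png');a=cv2.imread('pics/top3.png')[110:220,250:330]
cv2.imwrite('pics/c3.png',np.hstack([cv2.resize(x,None,fx=4,fy=4,interpolation=2) for x in(a,b)]))"
```

```text
time: 10.92
tool_pos: [0.649, 0.0122, 0.1872]
orientation: [-3.096, 0.0, 1.591]
ft_force: [0.3, 0.5, 0.3]
grip_width: -0.0003
grip_force: 0.0
```

View pics/c3.png

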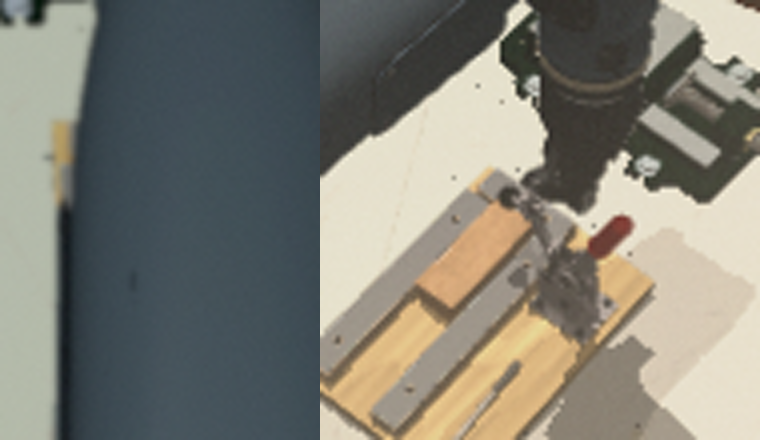

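The block sits home (crop (475,260)), and the fingertips (580,200) stand on the channel side of the red sleeve (612,237). Now I'll swing the lever along its arc.

```bash
python3 -m pendant '[[[0,-0.002,-0.0145,-0.004,0],[0,0,-0.008,-0.003,0],[0,0,-0.008,-0.003,0],[0,0,-0.0075,-0.0045,0],[0,0,-0.0075,-0.0045,0],[0,0,-0.0067,-0.0055,0],[0,0,-0.0067,-0.0055,0],[0,0,0,0,0]]]'
python3 -c "
from h import *
e=save('scene','pics/scene4.png')
b=cv2.imread('pics/scene4.png')[130:240,270:380]
cv2.imwrite('pics/c4.png',cv2.resize(b,None,fx=4,fy=4,interpolation=2))"
```

```text
time: 11.68
tool_pos: [0.6459, -0.048, 0.1538]
orientation: [-3.092, 0.001, 1.591]
ft_force: [1.4, 1.3, 3.1]
grip_width: 0.0004
grip_force: 1.4
```

View pics/c4.png

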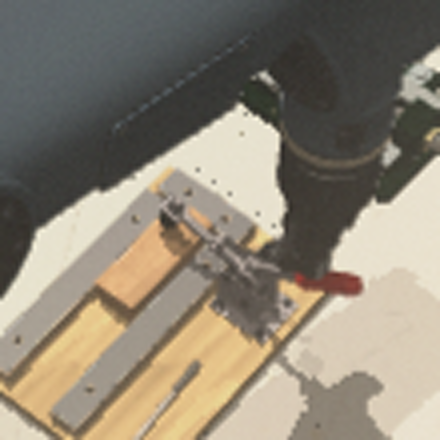

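The lever (sleeve at crop (330,283)) is following the fingertips and the arm is lowering towards the block. I'll continue past the dead point.

```bash
python3 -m pendant '[[[0,0,-0.006,-0.006,0],[0,0,-0.006,-0.007,0],[0,0,-0.005,-0.008,0],[0,0,-0.004,-0.008,0],[0,0,-0.003,-0.009,0],[0,0,-0.002,-0.009,0],[0,0,-0.001,-0.006,0],[0,0,0,0,0]]]'
```

```text
time: 12.4
tool_pos: [0.6457, -0.0737, 0.1017]
orientation: [-3.093, 0.0, 1.592]
ft_force: [-1.9, -0.9, 3.1]
grip_width: 0.0003
grip_force: 1.2
```

Press 3 mm more, then back up and look.

```bash
python3 -m pendant '[[[0,0,0,-0.002,0],[0,0,0,-0.001,0],[0,0,0,0,0],[0,0,0,0,0],[0,0,0,0,0],[0,0,0,0,0],[0,0,0,0,0],[0,0,0,0,0]]]'
python3 -m pendant '[[[0,0,0,0.01,0],[0,0,0,0.03,0],[0,0,0,0.04,0],[0,0,0,0.04,0],[0,0,0,0.03,0],[0,-0.02,-0.03,0,0],[0,-0.02,-0.035,0,0],[0,-0.02,-0.035,0,0]]]'
python3 -m pendant '[[[0,-0.02,-0.035,0,0],[0,-0.02,-0.035,0,0],[0,-0.02,-0.035,0,0],[0,-0.02,-0.03,0,0],[0,0,0,0,0],[0,0,0,0,0],[0,0,0,0,0],[0,0,0,0,0]]]'
python3 -c "
from h import *
save('scene','pics/scene5.png');save('top','pics/top5.png')
b=cv2.imread('pics/scene5.png')[150:260,255:365];a=cv2.imread('pics/top5.png')[130:240,250:350]
cv2.imwrite('pics/c5.png',np.hstack([cv2.resize(x,None,fx=3.8,fy=3.8,interpolation=2) for x in(a,b)]))"
```

```text
time: 13.07
tool_pos: [0.6461, -0.0737, 0.101]
orientation: [-3.095, 0.001, 1.592]
ft_force: [-5.5, -0.3, 16.4]
grip_width: -0.0002
grip_force: 8.5
time: 13.73
tool_pos: [0.5861, -0.1738, 0.2495]
orientation: [-3.095, 0.001, 1.594]
ft_force: [0.1, -1.2, -0.2]
grip_width: 0.0003
grip_force: 0.0
time: 14.4
tool_pos: [0.5069, -0.3077, 0.2491]
orientation: [-3.094, 0.0, 1.593]
ft_force: [-0.2, -0.3, -0.3]
grip_width: -0.0001
grip_force: 0.0
```

View pics/c5.png

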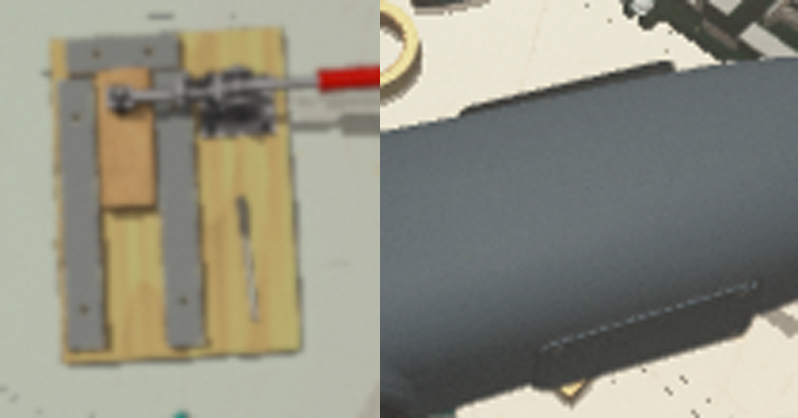

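The top view shows the lever locked flat (red sleeve at (350,78)), the foot on the block at (122,97), the block against the stop at (125,70), the drill bit undisturbed and the hand clear.

```bash
python3 -c "
from cell import arm
print(arm.close_job())"
```

```text
the job is handed in; nothing more can be done
None
```

The block is home against the end stop and the clamp is locked with its foot on the block. The hand is clear and the job was handed in at about 14.5 s; the hand-in returned no verdict.

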